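Turn the sample plate over and set a straightedge to it

TASK

The sample plate leans on the sloped rest with its ring side hidden: turn it over and lay it on the reading board, ring side up, letting go of it there. Then set the straightedge flat on the board along the plate's long edge away from the fence and push both home, so that the plate's other long edge is flush against the fence and the straightedge is flush against the plate along the whole length of its edge. Leave the two small bottles and the label roll where they stand.

Things in the scene. Friction and masses are not known exactly. Their poses are not given: they have to be found in the camera images.
- sample_plate: Loose aluminium plate 130 (x) x 100 (y) x 6 mm, 0.2 kg; a raised ring (50 mm across, 4 mm high) at the middle of one face. Origin: centre of the plain face; z out of the ring face. Starts leaning on plate_rest at 60 deg to the worktop, plain face up; its upper long edge, 110 mm high, is free: the top 40 mm clear the rest and can be pinched over the 6 mm (ring starts 25 mm down, at the back).
- plate_rest: Fixed sloped rest: dark base 150 (x) x 90 (y) x 8 mm; two bars 100 mm apart lean back at 60 deg to the worktop towards its -y side, with a ledge and 4 mm lip at their foot. The bars end 60 mm up the slope from the ledge. Origin: centre of the base underside; it opens to its +y side.
- reading_board: Fixed grey board 220 (x) x 200 (y) x 10 mm on the worktop. Origin: centre of its underside, its surface 10 mm above. An aluminium fence 15 mm wide, rising 12 mm above the surface, runs along the whole -y side; its inner face (towards +y) lies at y = -85 mm in the board frame.
- straightedge: Loose steel straightedge: flat bar 200 (x) x 36 (y) x 6 mm, 0.25 kg, ticks on both long edges, which are alike; on top a grey grip spine 110 mm long (x), 18 mm wide (y), rising to 32 mm above the underside. Origin: centre of the underside; x along its length, z up.
- reagent_1: Small loose white reagent bottle with cap, 43 mm diameter, 84 mm high, standing behind the board; origin at the centre of its underside. To be left alone.
- reagent_2: Small loose white reagent bottle with cap, 43 mm diameter, 84 mm high, standing behind the board; origin at the centre of its underside. To be left alone.
- label_roll: Loose white label roll, 66 mm diameter, 30 mm high, lying behind the board to the left; origin at the centre of its underside. To be left alone.

How it is judged:
By the outcome, as a careful person would: the job done as asked, in the order asked, and still so for the second after the job is handed in, with the robot touching nothing.
It also fails if it takes over 42 s, if anything falls off the work surface, if the arm or the gripper's body presses on something with over 40 N, if the wrist force passes 120 N, or if a joint passes its speed limit or range.

ROBOT

A 6-joint arm with a two-finger parallel gripper is mounted at the origin on a cart in front of the work surface, level with it; the furniture and walls round the work are solid. World frame = base frame: x ahead of the robot, y to its left, z up, the work surface at z = 0. Lengths are in m, angles in rad, forces in N, time in s.
With the tool pointing down it reaches from about 0.35 to 0.975 m from the base axis. Payload 7.1 kg.
Tool frame: the origin (TCP) lies midway between the tips of the shut fingers; the grasp point (between the pads) lies 19 mm behind it; z points along the fingers, y is the line along which they close (so a half turn about z gives the same grasp; the last joint's range is limited). The gripper opens to 88 mm and grips with 3 to 60 N. Pads are 20 mm wide; open, the fingers measure 115 mm over their backs; the gripper's body (75 mm by 178 mm) begins 61 mm behind the grasp point.
Start: joints at [-1.141, 0.423, 1.63, -0, 1.089, -0.019], TCP at [0.271, -0.563, 0.223] pointing down, gripper open.
Joint ranges: [-3, 3], [-0.9, 2.11], [0.09, 2.58], [-1.31, 4.45], [0.11, 2.69], [-2.54, 2.54]. Speed limits (rad/s): [2.39, 2.39, 3.01, 3.14, 3.14, 3.14].

INTERFACE

Orientations are given as a unit quaternion [w, x, y, z].
In Python, from station import move_pose, movel, movej, command_gripper, wait, inverse_kinematics, read_camera, camera_info, MotionError, job_done, get_time, get_joint_pos, get_qvel, get_effort, get_tcp_pos, get_ee_rot, get_ft_force, get_ft_torque, get_grip_width, get_finger_force gives the robot as it stands. Calls block until the motion is done:
- move_pose(position, orientation): joint-space move of the TCP to a pose.
- movel(position, frame=None, v=0.15, until_force=None): straight line of the TCP; frame=None keeps the orientation; v is the mean speed in m/s. With until_force (N) it stops when the force on the tool has changed by that much, and returns True; else False.
- movej(angles): joint-space move.
- command_gripper(opening): opening from 0.0 (shut) to 1.0 (fully open); the grip force is fixed at half the most; returns when the fingers have stopped.
- wait(seconds).
- inverse_kinematics(position, orientation): joint angles nearest the present ones, or None.
- read_camera(name): name is "scene" or "side" or "wrist"; returns the picture (420x560x3 uint8, red, green, blue); there is no depth.
- camera_info(name): a dict with "intrinsics" (3x3 intrinsics, pixels), "T" (4x4, takes a point from camera to world coordinates); the wrist camera has in their place "tool_from_camera" (4x4, takes a point from camera to tool coordinates, whose origin is the TCP and whose axes are the flange's). Camera axes: x right, y up, looking along -z (the intrinsics and any distortion apply to the point x, -y, -z); pixel columns grow to the right and rows downward; lengths in m; the calibration is good to about 2 mm. The wrist camera is an equidistant fisheye: a pixel r from the principal point sees the ray r / f radians off the axis. A picture is of the moment at which its call begins: read the wrist's pose just before it. camera_info takes no time and is no camera call.
A pose or a line that the arm cannot do raises MotionError and nothing moves.
- job_done(): hands the job in; it is judged then, once.
Readings, each from a call of its own:
- get_time(): time.
- get_joint_pos(): joint angles.
- get_qvel(): joint speeds.
- get_effort(): joint torques, N m.
- get_tcp_pos(): TCP position.
- get_ee_rot(): TCP orientation.
- get_ft_force(): force on the tool from outside, world axes, zero at the start.
- get_ft_torque(): the same for the moment, N m.
- get_grip_width(): opening from 0.0 (shut) to 1.0 (fully open).
- get_finger_force(): force on a finger pad.
Only numpy, scipy, OpenCV 4.12 (cv2) and the standard library are available. Lean on these libraries where they do the work, as an engineer would, in place of code of your own. Each camera call takes 0.05 s, during which the arm holds its last target. There are 200 camera calls.

## Working session

There is one attempt and no reset: what is moved stays moved. The work goes in short steps, each a Python script; the robot and the scene stay as the last script left them, time stands still between calls to the robot, and variables do not carry over. Pictures are saved under pics/ and viewed, at most 10 in all, crops included, and the job is handed in when it is done.

```bash
ls; mkdir -p pics
python3 - <<'E'
from station import *
import cv2,numpy as np
np.set_printoptions(precision=4,suppress=True)
for n in("scene","side"):
    im=read_camera(n);cv2.imwrite(f"pics/{n}0.png",im[:,:,::-1]);i=camera_info(n);print(n,i)
print(camera_info("wrist"),get_time())
a=cv2.imread("pics/scene0.png");b=cv2.imread("pics/side0.png")
E
```

```text
pics
scene {'intrinsics': array([[433.0633,   0.    , 272.8745],
       [  0.    , 433.0633, 206.8216],
       [  0.    ,   0.    ,   1.    ]]), 'T': array([[-0.2252,  0.8679, -0.4428,  0.0691],
       [-0.9743, -0.2019,  0.0998,  0.1354],
       [-0.0028,  0.4539,  0.891 ,  1.1366],
       [ 0.    ,  0.    ,  0.    ,  1.    ]])}
side {'intrinsics': array([[408.3917,   0.    , 270.6247],
       [  0.    , 408.3917, 215.8766],
       [  0.    ,   0.    ,   1.    ]]), 'T': array([[-0.9068,  0.376 , -0.1905,  0.4503],
       [-0.4215, -0.801 ,  0.4251,  0.3779],
       [ 0.0073,  0.4658,  0.8849,  0.8597],
       [ 0.    ,  0.    ,  0.    ,  1.    ]])}
{'intrinsics': array([[325.1923,   0.    , 281.9109],
       [  0.    , 325.1923, 214.5942],
       [  0.    ,   0.    ,   1.    ]]), 'tool_from_camera': array([[-0.    ,  0.9622,  0.2723,  0.0742],
       [ 1.    ,  0.0001, -0.0001,  0.0005],
       [-0.0001,  0.2723, -0.9622, -0.1614],
       [ 0.    ,  0.    ,  0.    ,  1.    ]])} 0.1
```

View pics/scene0.png

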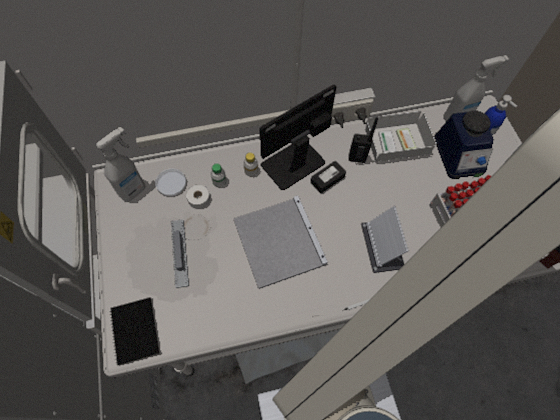

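View pics/side0.png

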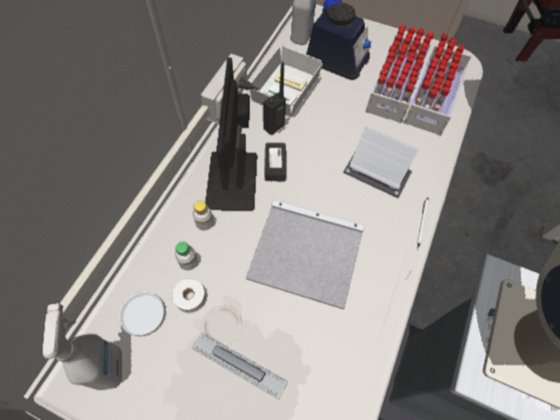

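The scene view shows the board around (280,242) with its fence on the right. The rest and plate are at (385,238) and the straightedge at (180,253). The side view shows the board at (305,255), the rest at (382,160) and the straightedge at (240,365). I'll zoom in to get the corners.

Run:
```python
import cv2
a=cv2.imread("pics/scene0.png")[190:295,160:420];b=cv2.imread("pics/side0.png")[120:310,235:435]
def up(im,x0,y0,s,fn):
    o=cv2.resize(im,None,fx=s,fy=s,interpolation=cv2.INTER_CUBIC)
    o=cv2.convertScaleAbs(o,alpha=1.3)
    for x in range(0,im.shape[1],20): cv2.putText(o,str(x0+x),(x*s,8),0,.3,(0,0,255),1);cv2.line(o,(x*s,10),(x*s,14),(0,0,255),1)
    for y in range(0,im.shape[0],20): cv2.putText(o,str(y0+y),(0,y*s+4),0,.3,(0,0,255),1);cv2.line(o,(20,y*s),(24,y*s),(0,0,255),1)
    cv2.imwrite(fn,o)
up(a,160,190,3,"pics/sc1.png");up(b,235,120,3,"pics/si1.png")
```

```text
(no output)
```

View pics/sc1.png

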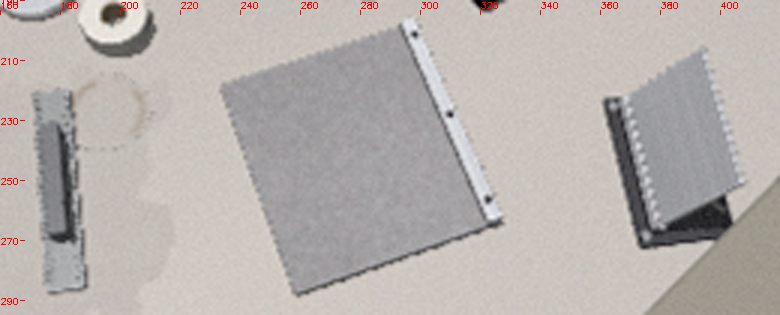

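View pics/si1.png

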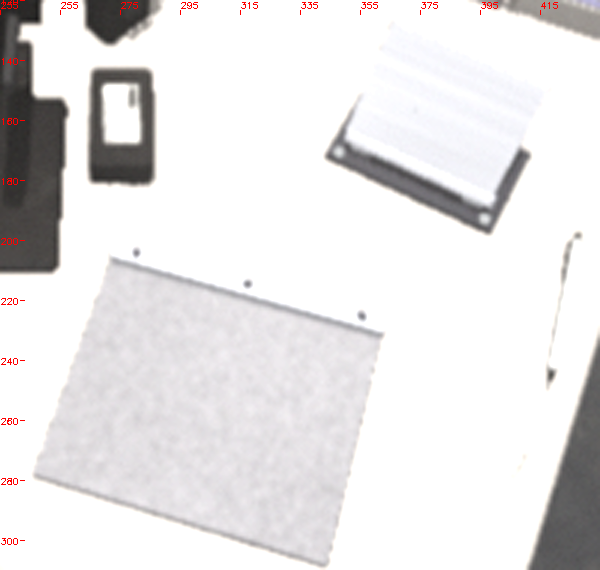

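The crops give sharp corners for the board, fence, plate edges and straightedge, as listed in the next script. I'll cast them onto planes and triangulate across the two views.

```bash
cat > h.py <<'E'
import numpy as np, cv2
from station import *
from scipy.spatial.transform import Rotation as R
np.set_printoptions(precision=4,suppress=True)
def ray(n,p):
    i=camera_info(n);K=i["intrinsics"];T=i["T"]
    d=np.linalg.inv(K)@[p[0],p[1],1];d=T[:3,:3]@[d[0],-d[1],-d[2]]
    return T[:3,3],d/np.linalg.norm(d)
def plane(n,p,z):
    o,d=ray(n,p);return o+d*(z-o[2])/d[2]
def tri(p,q):
    o1,d1=ray("scene",p);o2,d2=ray("side",q)
    s=np.linalg.lstsq(np.c_[d1,-d2],o2-o1,rcond=None)[0]
    a,b=o1+d1*s[0],o2+d2*s[1];return (a+b)/2,np.linalg.norm(a-b)
def wray(px,p,q):   # wrist fisheye ray; TCP pose p,q at picture time
    i=camera_info("wrist");K=i["intrinsics"];T=i["tool_from_camera"]
    x=(px[0]-K[0,2])/K[0,0];y=(px[1]-K[1,2])/K[1,1];r=np.hypot(x,y)+1e-12
    d=np.array([np.sin(r)*x/r,-np.sin(r)*y/r,-np.cos(r)])
    M=R.from_quat(q,scalar_first=True).as_matrix()
    return np.array(p)+M@T[:3,3],M@T[:3,:3]@d
def wplane(px,p,q,z):
    o,d=wray(px,p,q);return o+d*(z-o[2])/d[2]
E
python3 - <<'E'
from h import *
S=lambda x,y:(160+x/3,190+y/3);Q=lambda x,y:(235+x/3,120+y/3)
print("board+y scene",plane("scene",S(221,87),.01),plane("scene",S(297,293),.01))
print("board+y side",plane("side",Q(36,475),.01),plane("side",Q(327,564),.01))
print("fence outer scene",plane("scene",S(412,17),.022),plane("scene",S(502,221),.022))
print("fence inner scene",plane("scene",S(400,24),.022),plane("scene",S(488,225),.022))
print("fence inner side",plane("side",Q(110,260),.022),plane("side",Q(383,333),.022))
for nm,a,b in [("up far",(707,47),(380,18)),("up near",(743,184),(543,95)),("lo far",(625,98),(348,140)),("lo near",(658,228),(492,205))]:
    print(nm,*tri(S(*a),Q(*b)))
print("SE scene",*[plane("scene",S(*p),.006) for p in [(33,92),(70,88),(87,287),(50,292)]],sep="\n")
a=cv2.imread("pics/side0.png");
print("SE side",plane("side",(200,336),.006),plane("side",(287,380),.006),plane("side",(194,350),.006),plane("side",(279,396),.006))
print("spine top",plane("side",(215,346),.032),plane("side",(266,373),.032), plane("side",(212,353),.032),plane("side",(262,380),.032))
q=get_ee_rot();print(q,R.from_quat(q,scalar_first=True).as_matrix())
E
```

```text
board+y scene [0.6162 0.128  0.01  ] [0.4016 0.0997 0.01  ]
board+y side [0.6151 0.1307 0.01  ] [0.4011 0.1027 0.01  ]
fence outer scene [ 0.6425 -0.0674  0.022 ] [ 0.4214 -0.0941  0.022 ]
fence inner scene [ 0.6376 -0.0541  0.022 ] [ 0.4206 -0.0808  0.022 ]
fence inner side [ 0.6387 -0.0478  0.022 ] [ 0.4244 -0.0784  0.022 ]
up far [ 0.5198 -0.3095  0.0866] 0.0025768248269201635
up near [ 0.3824 -0.2877  0.094 ] 0.004104024440985769
lo far [ 0.5111 -0.2403  0.0182] 0.006968756625807795
lo near [ 0.383  -0.2289  0.0177] 0.003698536189427178
SE scene
[0.6538 0.3051 0.006 ]
[0.65   0.2699 0.006 ]
[0.4506 0.2814 0.006 ]
[0.4535 0.3142 0.006 ]
SE side [0.6478 0.2806 0.006 ] [0.4527 0.2822 0.006 ] [0.6451 0.3097 0.006 ] [0.4551 0.3149 0.006 ]
spine top [0.6057 0.2878 0.032 ] [0.494  0.2906 0.032 ] [0.6047 0.3019 0.032 ] [0.4955 0.3051 0.032 ]
[-0.0006  0.9749  0.2225 -0.0001] [[ 0.901   0.4339 -0.0005]
 [ 0.4339 -0.901   0.0012]
 [ 0.     -0.0013 -1.    ]]
```

The board yaw is about 7.3° and the views agree to within 3 mm. The rest yaw is only rough, because the plate's top edge triangulates to 0.09 m where it should be 0.11 m. I'll use the wrist camera for a closer look.

Run:
```python
from h import *
import json
def down(yaw): # tool z down, x along yaw
    c,s=np.cos(yaw),np.sin(yaw);return R.from_matrix(np.array([[c,s,0],[s,-c,0],[0,0,-1]])).as_quat(scalar_first=True)
P={}
for nm,p,yaw in [("rest",[.42,-.29,.27],-.12),("board",[.48,.02,.27],.127),("se",[.53,.295,.25],-.0)]:
    try: move_pose(p,down(yaw))
    except MotionError as e: print(nm,e);continue
    P[nm]=(list(map(float,get_tcp_pos())),list(map(float,get_ee_rot())))
    cv2.imwrite(f"pics/w_{nm}.png",read_camera("wrist")[:,:,::-1]);print(nm,P[nm],get_joint_pos(),get_time())
json.dump(P,open("P.json","w"))
ims=[cv2.imread(f"pics/w_{n}.png") for n in P]
cv2.imwrite("pics/m1.png",np.vstack([np.hstack([cv2.resize(i,(400,300)) for i in ims[:2]]),np.hstack([cv2.resize(ims[-1],(400,300)),np.zeros((300,400,3),np.uint8)])]))
```

```text
rest ([0.4199154022728014, -0.29049187096336127, 0.26990758719561914], [9.904548653684274e-05, 0.9982116258825251, -0.05977907528351047, -4.7970885563762196e-05]) [-0.6289  0.1979  1.8337 -0.0002  1.1101  1.0623] 1.35
board ([0.4801598490610121, 0.019149297658795413, 0.2699596573233861], [0.00015918075257876407, 0.9980145818684892, 0.06298308309446095, -1.683058987253042e-05]) [ 0.0147  0.1495  1.8936 -0.0003  1.0985  1.4603] 2.6
se ([0.5301750297714458, 0.29378787784725025, 0.24995703145851703], [0.000269932362233889, 0.9999998925340574, -0.00036099717111913183, -0.00010839481575660476]) [ 0.4861  0.366   1.6491 -0.0004  1.1266  2.0584] 3.7333
```

View pics/m1.png

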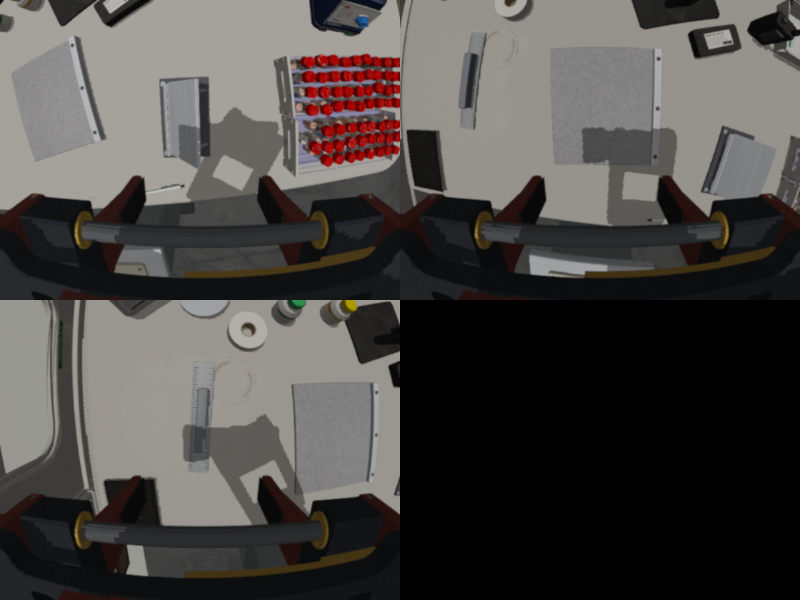

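The wrist views show the rest and plate at about (185,120) in the top-left tile. The board is at (605,105) in the top-right tile and the straightedge at (202,415) in the bottom tile. I'll zoom in on all three with pixel scales.

Run:
```python
import cv2,numpy as np
o=np.zeros((560,800,3),np.uint8);X=0
for n,x0,y0,w,h,s in [("rest",215,100,90,140,3),("board",205,60,175,180,2),("se",255,80,55,170,3)]:
    i=cv2.resize(cv2.imread(f"pics/w_{n}.png")[y0:y0+h,x0:x0+w],None,fx=s,fy=s,interpolation=cv2.INTER_CUBIC)
    i=cv2.convertScaleAbs(i,alpha=1.3)
    for k in range(0,w,20): cv2.line(i,(k*s,0),(k*s,6),(0,0,255),1);cv2.putText(i,str(x0+k),(k*s,14),0,.3,(0,0,255),1)
    for k in range(0,h,20): cv2.line(i,(0,k*s),(6,k*s),(0,0,255),1);cv2.putText(i,str(y0+k),(7,k*s+4),0,.3,(0,0,255),1)
    o[:i.shape[0],X:X+i.shape[1]]=i;print(n,X);X+=i.shape[1]+4
cv2.imwrite("pics/m2.png",o)
```

```text
rest 0
board 274
se 628
```

View pics/m2.png

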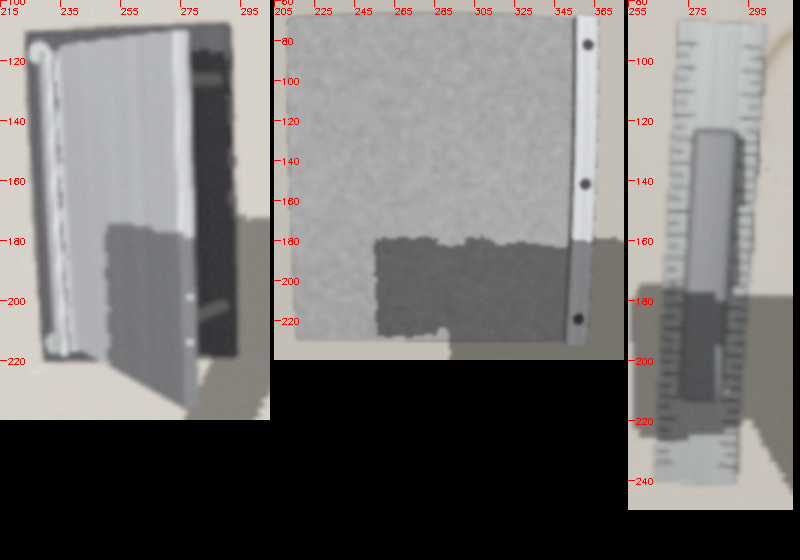

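The zoom shows the plate's 6 mm top edge as a bright strip from (272–278,110) to (276–281,236). The base, board, fence and straightedge corners are clear too. I'll turn these into positions.

Run:
```python
from h import *
import json;P=json.load(open("P.json"))
def yaw(a,b):return np.degrees(np.arctan2(*(a-b)[[1,0]]))
w=lambda n,x,y,z:wplane((x,y),*P[n],z)
def show(nm,a,b):print(nm,a,b,"len %.4f yaw %.2f"%(np.linalg.norm(a-b),yaw(a,b)),"mid",(a+b)/2)
show("plain up",w("rest",272.3,110,.110),w("rest",276,235.7,.110))
show("ring up",w("rest",278,110,.107),w("rest",281,235,.107))
show("base L",w("rest",223.7,110.7,.008),w("rest",229.3,220,.008))
show("base R",w("rest",291.7,108,.008),w("rest",294.3,219,.008))
show("fence in",w("board",356.5,68.5,.022),w("board",353.5,232,.022))
show("fence base",w("board",353.5,68.5,.01),w("board",351,231,.01))
show("fence out",w("board",366.5,68,.022),w("board",360.5,232.5,.022))
show("board +y",w("board",211,67.5,.01),w("board",216,230.5,.01))
show("SE L",w("se",271.3,87.3,.006),w("se",264,241,.006))
show("SE R",w("se",301,88,.006),w("se",291.7,242,.006))
show("spine L",w("se",277.7,123.3,.032),w("se",271.3,213.7,.032))
```

```text
plain up [ 0.5095 -0.2925  0.11  ] [ 0.3814 -0.2803  0.11  ] len 0.1287 yaw -5.45 mid [ 0.4455 -0.2864  0.11  ]
ring up [ 0.509 -0.298  0.107] [ 0.3805 -0.2855  0.107 ] len 0.1291 yaw -5.58 mid [ 0.4448 -0.2917  0.107 ]
base L [ 0.5225 -0.2276  0.008 ] [ 0.3758 -0.2132  0.008 ] len 0.1475 yaw -5.62 mid [ 0.4492 -0.2204  0.008 ]
base R [ 0.5142 -0.3151  0.008 ] [ 0.3666 -0.3017  0.008 ] len 0.1482 yaw -5.19 mid [ 0.4404 -0.3084  0.008 ]
fence in [ 0.6403 -0.0558  0.022 ] [ 0.4271 -0.0859  0.022 ] len 0.2153 yaw 8.03 mid [ 0.5337 -0.0708  0.022 ]
fence base [ 0.6421 -0.0543  0.01  ] [ 0.4244 -0.0853  0.01  ] len 0.2199 yaw 8.12 mid [ 0.5332 -0.0698  0.01  ]
fence out [ 0.6436 -0.0686  0.022 ] [ 0.4275 -0.0958  0.022 ] len 0.2177 yaw 7.17 mid [ 0.5355 -0.0822  0.022 ]
board +y [0.6202 0.1285 0.01  ] [0.4016 0.1006 0.01  ] len 0.2204 yaw 7.28 mid [0.5109 0.1145 0.01  ]
SE L [0.6518 0.3059 0.006 ] [0.4534 0.3169 0.006 ] len 0.1987 yaw -3.17 mid [0.5526 0.3114 0.006 ]
SE R [0.651  0.2696 0.006 ] [0.452  0.2801 0.006 ] len 0.1993 yaw -3.02 mid [0.5515 0.2748 0.006 ]
spine L [0.6065 0.2978 0.032 ] [0.4984 0.3059 0.032 ] len 0.1084 yaw -4.28 mid [0.5524 0.3019 0.032 ]
```

The sizes match: plate edge 129 mm, board 220 mm, straightedge 199 mm. I'll grip the plate's top edge with the tool tilted along the slope, then swing the tool through vertical so it leans in from the board's +y side.

```bash
cat >> h.py <<'E'
Z=np.array([0,0,1.])
def axes(deg):
    a=np.radians(deg);return np.array([np.cos(a),np.sin(a),0]),np.array([-np.sin(a),np.cos(a),0])
def tool(t,x):  # quaternion with tool z=t, tool x=x
    return R.from_matrix(np.c_[x,np.cross(t,x),t]).as_quat(scalar_first=True)
xr,yr=axes(-5.45); xb,yb=axes(7.4); C=np.array([.5232,.0162,0])
B=lambda x,y,z:C+x*xb+y*yb+z*Z
E=np.array([.4452,-.289,.1085]); t1=.5*yr-.866025*Z
def tb(th):
    a=np.radians(th);return -np.cos(a)*yb-np.sin(a)*Z, np.sin(a)*yb-np.cos(a)*Z
def place(th,gap=.008,dz=0):
    t,n=tb(th);return B(0,-.085+gap,.010+dz)-.08*t-.003*n, tool(t,xb)
E
python3 - <<'E'
from h import *
q1=tool(t1,xr)
for th in(45,40,35,30): print(th,inverse_kinematics(*place(th)))
g=E+.020*t1
print(inverse_kinematics(g-.05*t1,q1),inverse_kinematics(g,q1))
up=g+np.array([.0,.03,.16]);print(inverse_kinematics(up,q1))
move_pose([.45,-.2,.30],tool(-Z,xr))
move_pose(g-.05*t1,q1)
c=movel(g,v=.1,until_force=8);print("contact",c,get_tcp_pos()-g,get_time())
if not c:
    print(command_gripper(0));print(get_grip_width()*88,get_finger_force(),get_ft_force())
E
```

```text
45 [ 0.3788  0.6957  1.9127 -0.9311  1.0237  2.527 ]
40 None
35 None
30 None
[-0.837   0.5904  1.6988  0.399   1.2496  0.6247] [-0.8069  0.6367  1.7484  0.4271  1.1531  0.6049]
[-0.7717  0.3881  1.7188  0.407   1.3967  0.7486]
contact False [0.0005 0.     0.0006] 7.0417
False
5.879828307073606 29.920004904270172 [0.345  4.335  2.9911]
```

The grip is good at 5.9 mm. Joint 6 limits the lay-down to θ=45°, so I'll check the lower and withdraw positions there while lifting out.

Run:
```python
from h import *
q1=tool(t1,xr);g=get_tcp_pos()
movel(g-.012*t1,v=.06); p=get_tcp_pos(); movel(p+np.array([0,.02,.15]),v=.2)
print(get_grip_width()*88,get_ft_force(),get_time())
for th in(60,50,47,45,43):
    p,q=place(th)
    print(th,[None if (j:=inverse_kinematics(p+dy*yb+dz*Z,q)) is None else j.round(3)[5] for dy,dz in[(0,.06),(0,0),(0,-.033),(.05,-.033),(.05,.1)]])
for x in(-.03,.03):
    p,q=place(45);print(x,inverse_kinematics(p+x*xb,q))
```

```text
5.981732154452987 [ 0.2918 -0.083  -1.5443] 9.5333
60 [np.float64(2.13), np.float64(2.233), np.float64(2.294), np.float64(2.334), np.float64(2.128)]
50 [np.float64(2.339), np.float64(2.444), np.float64(2.502), np.float64(2.517), np.float64(2.311)]
47 [np.float64(2.393), np.float64(2.495), None, None, np.float64(2.358)]
45 [np.float64(2.426), np.float64(2.527), None, None, np.float64(2.388)]
43 [np.float64(2.458), None, None, None, np.float64(2.416)]
-0.03 None
0.03 [ 0.3658  0.718   1.8476 -0.9193  1.0441  2.4823]
```

I'll lay it down at θ=50°, where every position is reachable. The foot goes near the fence, the grip eases open, and the lower finger carries the plate down.

Run:
```python
from h import *
p,q=place(50);p=p+.01*xb
m=get_tcp_pos()
move_pose(np.array([.50,-.08,.30]),tool(-Z,xb))
move_pose(p+.05*Z,q)
print("pre",get_grip_width()*88,get_time(),get_tcp_pos()-p)
c=movel(p-.006*Z,v=.05,until_force=4)
print("touch",c,get_tcp_pos()-p,get_ft_force())
command_gripper(.33);print(get_grip_width()*88,get_time(),get_ft_force())
a=get_tcp_pos()
cv2.imwrite("pics/side2.png",read_camera("side")[:,:,::-1])
cv2.imwrite("pics/scene2.png",read_camera("scene")[:,:,::-1])
a=cv2.imread("pics/side2.png")[130:340,150:430];b=cv2.imread("pics/scene2.png")[150:300,160:440]
cv2.imwrite("pics/m3.png",np.vstack([cv2.resize(a,None,fx=1.6,fy=1.6),cv2.resize(b,None,fx=1.6,fy=1.6)]))
```

```text
pre 5.852457501298723 11.3917 [ 0.0001 -0.0015  0.0498]
touch True [-0.0002 -0.0003 -0.0015] [ 0.8902 -1.0233  2.6709]
29.26809849871463 12.9 [-0.5155 -0.7508 -0.7419]
```

View pics/m3.png

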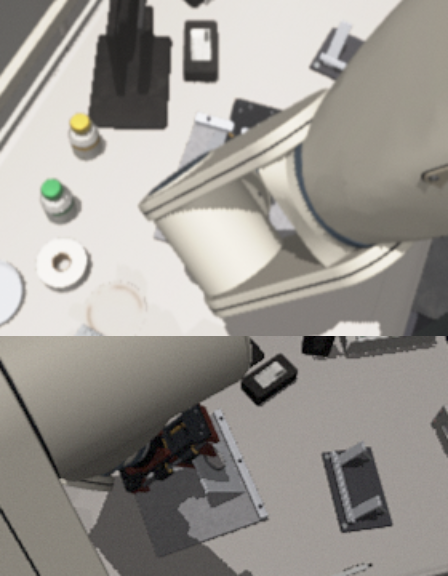

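The plate stands foot-down beside the fence with its ring showing, leaning on the lower finger at about (215,470) in the lower tile. Next I'll lower it, withdraw and look.

Run:
```python
from h import *
a=get_tcp_pos()
c=movel(a-.036*Z,v=.08,until_force=6);print(c,get_tcp_pos()-a,get_ft_force())
movel(get_tcp_pos()+.055*yb+.003*Z,v=.2)
movel(get_tcp_pos()+.02*yb+.14*Z,v=.3)
print(get_time(),get_ft_force())
move_pose(B(-.02,.06,.28),tool(-Z,xb));command_gripper(1)
p,q=get_tcp_pos(),get_ee_rot();print(list(p),list(q),get_time())
i=read_camera("wrist")[:,:,::-1];cv2.imwrite("pics/w4.png",i)
s=cv2.resize(i[40:260,150:430],None,fx=2.7,fy=2.7,interpolation=cv2.INTER_CUBIC)
for k in range(0,280,20): cv2.putText(s,str(150+k),(int(k*2.7),8),0,.3,(0,0,255),1)
for k in range(0,220,20): cv2.putText(s,str(40+k),(0,int(k*2.7)+4),0,.3,(0,0,255),1)
cv2.imwrite("pics/w4c.png",s)
```

```text
False [-0.0004 -0.0002 -0.0365] [ 0.8275  0.1101 -0.3362]
14.65 [-0.4007  1.2309 -1.1249]
[np.float64(0.4956470714193907), np.float64(0.07308493934502937), np.float64(0.2800561907313767)] [np.float64(1.1635206536627866e-06), np.float64(0.997918762926769), np.float64(0.06448363125959496), np.float64(6.24253943204427e-05)] 16.4083
```

View pics/w4c.png

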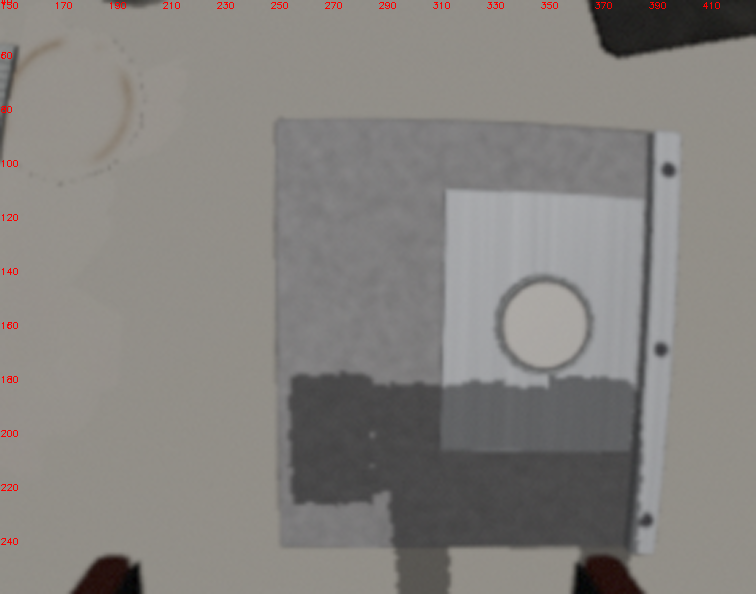

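The plate lies flat with the ring up: far edge at row 110, near edge at row 207, and +y edge at column 314. It is about 2 mm from the fence. Now the straightedge: grip, place and push.

```bash
cat > se.py <<'E'
from h import *
p=np.array([0.49565,0.07308,0.28006]);q=np.array([0,0.99792,0.06448,0.00006])
loc=lambda w:[(w-C)@xb,(w-C)@yb]
e=[wplane(a,p,q,.016) for a in[(315.2,110.4),(313.3,207)]]
print("plate +y edge, board frame",*[np.round(loc(w),4) for w in e])
xs,_=axes(-3.1);S=np.array([.552,.293,0])
qs=tool(-Z,xs)
move_pose(S+.10*Z,qs)
c=movel(S+.009*Z,v=.12,until_force=8);print("down",c,get_tcp_pos())
if c: raise SystemExit
command_gripper(0);print(get_grip_width()*88,get_finger_force())
movel(get_tcp_pos()+.10*Z,v=.2)
ye=max(loc(w)[1] for w in e);xc=.5*(loc(e[0])[0]+loc(e[1])[0])*.8;print(xc,ye)
T=B(xc,ye+.018+.008,.0195)
move_pose(T+.05*Z,tool(-Z,xb))
movel(T+.012*Z,v=.1)
c=movel(T-.006*Z,v=.04,until_force=4);print("placed",c,get_tcp_pos()-T,get_ft_force(),get_time())
E
python3 se.py
```

```text
plate +y edge, board frame [0.0739 0.0163] [-0.0553  0.0168]
down False [0.5526 0.2932 0.0097]
17.693245081472444 29.998961985111237
0.007442894948516885 0.01679591740367835
placed True [ 0.0006  0.0001 -0.0013] [ 1.2733 -0.2109 -1.3958] 22.0667
```

Run:
```python
from h import *
a=get_tcp_pos()
c=movel(a-.022*yb,v=.03,until_force=12);b=get_tcp_pos();print("push",c,(b-a)@yb,(b-C)@yb,get_ft_force(),get_ft_force()@yb,get_time())
command_gripper(.36);print(get_time())
movel(get_tcp_pos()+.09*Z,v=.25)
# fingertip pushes on the bar's outer edge
command_gripper(0)
x0=(b-C)@xb
for dx in(-.06,.06):
    w=B(x0+dx,.070,.0135)
    move_pose(w+.05*Z,tool(-Z,xb)); movel(w,v=.15,until_force=10)
    c=movel(get_tcp_pos()-.035*yb,v=.05,until_force=10);print(dx,c,[(get_tcp_pos()-C)@xb,(get_tcp_pos()-C)@yb],get_ft_force()@yb)
    movel(get_tcp_pos()+.012*yb,v=.1);movel(get_tcp_pos()+.06*Z,v=.25)
print(get_time())
move_pose(B(-.05,-.02,.20),tool(-Z,xb))
i=read_camera("wrist")[:,:,::-1];cv2.imwrite("pics/w5.png",i);print(list(get_tcp_pos()),list(get_ee_rot()),get_time())
s=cv2.resize(i[10:210,180:440],None,fx=3,fy=3,interpolation=cv2.INTER_CUBIC)
cv2.imwrite("pics/w5c.png",s)
```

```text
push True -0.009408317892842908 0.03338863410775282 [1.5103 3.6387 3.6407] 3.4138504853499723 22.5167
22.9667
-0.06 True [np.float64(-0.051303552788460716), np.float64(0.05951658423723845)] 8.202129198997866
0.06 True [np.float64(0.06560225975558662), np.float64(0.060143528319912494)] 6.111343345975714
28.0667
[np.float64(0.4764140294222371), np.float64(-0.009641753853281617), np.float64(0.19882628212383946)] [np.float64(-0.00015685327198044764), np.float64(0.9979051869773551), np.float64(0.0646889600217539), np.float64(-0.0007427328219670529)] 28.925
```

View pics/w5c.png

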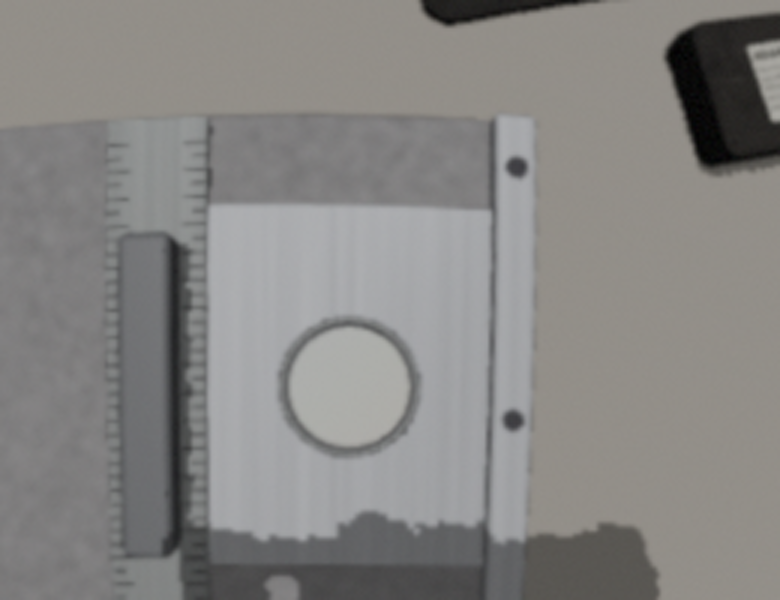

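The straightedge sits tight on the plate and the plate is at the fence. The stops could have been impact spikes, though, so I'll confirm with slow, firmer pushes and compare the stop positions.

Run:
```python
from h import *
qd=tool(-Z,xb)
x0=.008
for k,dx in enumerate((-.05,.05)):
    w=B(x0+dx,.068,.0135)
    move_pose(w+.03*Z,qd); movel(w,v=.15,until_force=10)
    for f in(20,):
        c=movel(get_tcp_pos()-.018*yb,v=.025,until_force=f);print(dx,c,[(get_tcp_pos()-C)@xb,(get_tcp_pos()-C)@yb],get_ft_force()@yb)
    movel(get_tcp_pos()+.008*yb,v=.1);movel(get_tcp_pos()+.03*Z,v=.25);print(get_time())
move_pose(B(-.09,-.06,.20),qd)
i=read_camera("wrist")[:,:,::-1];cv2.imwrite("pics/w6.png",i);p,q=get_tcp_pos(),get_ee_rot();print(get_time(),list(p),list(q))
# project expected fence/plate lines for a gap check
s=cv2.resize(i[10:210,180:440],None,fx=3,fy=3,interpolation=cv2.INTER_CUBIC);cv2.imwrite("pics/w6c.png",s)
```

```text
-0.05 True [np.float64(-0.0416350165044987), np.float64(0.05948657048667004)] 8.393676308244478
31.025
0.05 True [np.float64(0.05752589841750317), np.float64(0.059594737544160496)] 4.976263018017242
32.8583
33.8917 [np.float64(0.4420743517862696), np.float64(-0.05444769928201031), np.float64(0.19915482164768128)] [np.float64(-0.00018411349663524708), np.float64(0.9978997438506588), np.float64(0.06477513683089149), np.float64(-0.0004989724932194993)]
```

View pics/w6c.png

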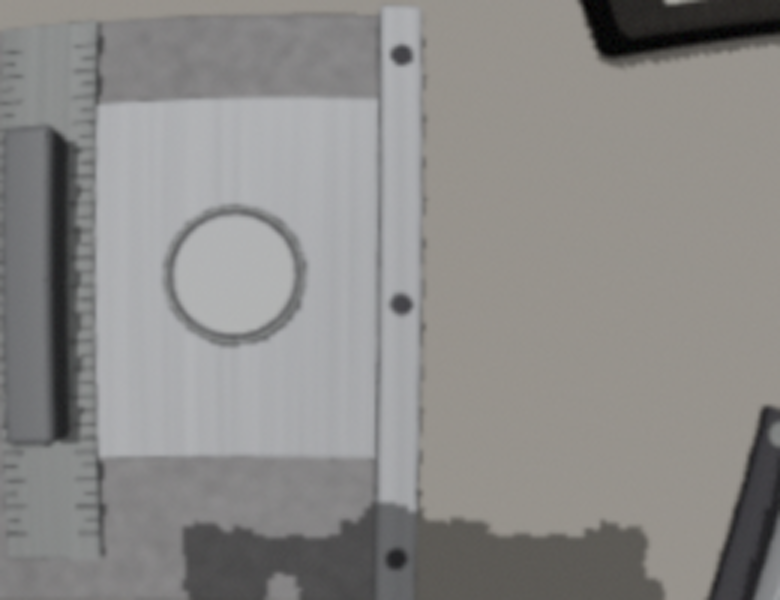

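From straight above, the plate sits tight on both the fence and the straightedge, and the 20 N pushes stopped in the same place as before. I'm handing it in.

```bash
python3 -c "
from station import *
print(job_done(),get_time())"
```

```text
the job is handed in; nothing more can be done
the job is handed in; nothing more can be done
```

The plate lies ring side up on the board against the fence with the straightedge pushed flush along it, confirmed by the final wrist view and repeat 20 N pushes; I handed the job in at about 34 s, bottles and label roll left alone.

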